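# Turn the wrong-way brush round in its rest

### The arm

A 7-joint arm with a two-finger parallel gripper is mounted at the origin on a cart in front of the work surface, level with it; the furniture and walls round the work are solid. World frame = base frame: x ahead of the robot, y to its left, z up, the work surface at z = 0. Lengths are in m, angles in rad, forces in N, time in s.
With the tool pointing down it reaches from about 0.4 to 0.85 m from the base axis. Payload 10.4 kg.
Tool frame: the origin (TCP) lies between the finger pads; the fingertips stand 22 mm ahead of it and the grasp point (between the pads) lies 3 mm ahead of it; z points along the fingers, y is the line along which they close (so a half turn about z gives the same grasp; the last joint's range is limited). The gripper opens to 85 mm and grips with 20 to 120 N. Pads are 22 mm wide; open, the fingers measure 114 mm over their backs; the gripper's body (76 mm by 85 mm) begins 54 mm behind the grasp point. The pads swing forward as they close: fully open they stand 13 mm farther back than shut.
Start: joints at [-1.292, 0.332, -0.065, 1.46, 0.022, 1.35, -0.088], TCP at [0.186, 0.597, 0.253] pointing down, gripper open.
Joint ranges: [-2.6, 2.6], [-0.5, 2.12], [-1.47, 1.34], [0.16, 2.42], [-1.27, 4.41], [0.06, 2.06], [-2.6, 2.6]. Speed limits (rad/s): [2.22, 2.22, 2.79, 2.79, 3.14, 3.14, 3.14].

### API

Orientations are given as a unit quaternion [x, y, z, w].
In Python, from workcell import manip, camera, ticket, boxes_of, outline_of gives the robot as it stands.
- The arm moves only by the tool carry_out, never from a script. Its argument "deltas" is a list of rows, each a list of 5 numbers: the shift along the tool's x, y, z as a fraction of full scale, then the turn about the tool's z as a fraction of full scale, then the opening, from -1 (shut) to 1 (fully open), so that 0 is half open. In form: [[tx, ty, tz, spin, gripper], ...]. A call has 1 to 20 rows; each row is the pose to reach, as a shift and turn from the pose commanded when the call began, along the tool's axes at that moment; what a row does not reach only later rows make up. Full scale, the value 1, is 150 mm for a shift and 30 degrees for a turn. A row lasts 1/8 s, in which the tool goes at most 62.5 mm and 10.7 degrees, less where a joint would pass 70% of its speed; a pose out of reach is approached as far as the arm can. A call with a number of a shift or a turn outside -1 to 1 is refused whole. A call with a gripper value outside its range is refused whole. The fingers move at their own pace and stop on an object; "force" is the grip in N (left out, the last holds). Time passes only in rows, so rows that repeat a pose let the fingers close. It gives the time, the measured TCP pose, the force, the opening and the grip force at its end, in the units of the state.
- manip.get_obs(): the state, without advancing time (a new reading comes with each control period).
- camera(name): name is "scene" or "top" or "wrist"; returns a dict with "img" (480x640x3 uint8, red, green, blue), "depth" (480x640 float32, m along the optical axis (not along the pixel's ray), 0 where there is no reading), "vertical_fov" (degrees; the focal length in pixels is half the picture's height over the tangent of half this angle, whatever the lens; pixels are square), "cx", "cy" (the principal point, pixels), "R" (3x3) and "t" (3): a world point X has camera coordinates R X + t. Camera axes: x right, y down, z forward; pixel columns grow to the right and rows downward; lengths in m; the calibration is good to about 2 mm. A picture is of the moment at which its call begins.
- ticket.hand_in(): hands the job in; it is judged then, once.
Trained networks look in a picture, given as the dict that the camera call returned (one of the last four; its "shot" number tells which), for a name from the list of things; names that differ only in an ending like _2 or _b are one class to them, and where a whole thing is asked for, a point or a joint stands for the part that bears it (a point fixed in the world has none). Each returns a list of dicts, best first, with "conf" (0 to 1); they miss things now and then, are a little off and sometimes report something else, mostly with a low value. They report only what shows in the picture. A call takes as long as a camera call.
- boxes_of(query, picture): "position" ([x, y, z] in m, in world coordinates, good to about 4 mm: the middle of the surface that is visible of it).
- outline_of(query, picture): "region" (480x640 bool, what is visible of it).
The state is a dict: "clock": time; "joint_pos": joint angles; "joint_velocities": joint speeds; "tau": joint torques, N m; "position": TCP position; "ee_rot": TCP orientation; "ft_force": force on the tool from outside, world axes, zero at the start; "torque": the same for the moment, N m; "grip_width": opening from 0.0 (shut) to 1.0 (fully open); "grasp_force": force on a finger pad.
Only numpy, scipy, OpenCV 4.12 (cv2) and the standard library are available. Lean on these libraries where they do the work, as an engineer would, in place of code of your own. Each camera call takes 0.05 s, during which the arm holds its last target. There are 200 camera calls.

### The job

Two paint brushes lie side by side in the wire brush rest; one has its bristles over the drip dish, the other lies the wrong way round, with its handle end towards the dish. Lift that brush clear, turn it end for end, and lay it back in its own empty place of the rest, lying in both wire forks with its bristles over the dish. Do not shift the other brush or the small tin that stands beside the rest.

Things in the scene. Friction and masses are not known exactly. Their poses are not given: they have to be found in the camera images.
- brush_wrong_mid (a point): centre (half-way along and up) of the wrong-way brush: flat paint brush 188 mm long, 50 g; red handle 16 mm wide, 12 mm thick (grip across it here); ferrule and bristles 28 x 14 mm. In the rest this point is 56 mm above the table. y axis along the brush to the bristles: tips at y = +94 mm, ferrule from +26 mm, handle end -94 mm; z up. At the start y points away from the dish
- brush_good_mid (a point): the same point and axes of the other, identical brush, which lies the right way round (y axis towards the drip dish) in the other place of the rest, 90 mm beside the first; it is to stay where it is
- rest_dish (a point): wire brush rest, fixed; point on the table under the middle of its drip dish (steel tray 200 x 66, 20 mm high). z up, y from rest to dish. Two places along y, at x = -45 and +45 mm; brush centres belong at y = -100 mm. Forks at y = -145 and -55 mm: wire top 49 mm above the table, prongs 34 mm apart at the foot, 54 mm at the top, 76 mm high; free between the forks down to a 4 mm base
- near_tin: small closed paint tin, 64 mm diameter, 75 mm high, loose, standing on the table just outside the rest on its +x side, about 155 mm from the rest's centre line; origin at the centre of its underside. A brush turned at the height of the rest would strike it or the other brush

How it is judged:
On the way:
1. the wrong-way brush is lifted clear of the forks (height (world z) of brush_wrong_mid above 0.095 m), for 0.1 s.
At the end, for the whole second after the job is handed in: the turned brush lies at rest in its own place, bristles towards the dish: centre within 25 mm along and 15 mm across of the place's middle, 48 to 64 mm above the table, parallel and level within 0.2 rad; the other brush and the small tin within 15 mm of where they were (y of rest_dish in the frame of brush_wrong_mid above 0.05 m and y of brush_wrong_mid in the frame of rest_dish between -0.125 and -0.075 m and (x of brush_wrong_mid in the frame of rest_dish between -0.06 and -0.03 m or x of brush_wrong_mid in the frame of rest_dish between 0.03 and 0.06 m) and z of brush_wrong_mid in the frame of rest_dish between 0.048 and 0.064 m and angle between the y axis of brush_wrong_mid and the y axis of rest_dish, either way round below 0.2 rad and angle between brush_wrong_mid's own z axis and vertical below 0.2 rad and linear speed of brush_wrong below 0.02 m/s and distance of each of brush_good_mid, near_tin from where it was at the start of the episode below 0.015 m); the robot touches nothing.
It fails at once if the other brush is shifted by more than 20 mm (distance of brush_good_mid from where it was at the start of the episode above 0.02 m).
It fails at once if the small tin is shifted by more than 20 mm (distance of near_tin from where it was at the start of the episode above 0.02 m).
It also fails if it takes over 43 s, if anything falls off the work surface, if the arm or the gripper's body presses on something with over 40 N, if the wrist force passes 120 N, or if a joint passes its speed limit or range.

## Working session

There is one attempt and no reset: what is moved stays moved. The work goes in short steps, Python scripts to look and compute and a tool call to move; the robot and the scene stay as the last step left them, time stands still between calls to the robot, and variables do not carry over. Pictures are saved under pics/ and viewed, at most 10 in all, crops included, and the job is handed in when it is done.

Besides the shell and the picture viewer there is one more tool, called after "Call:" by a JSON object that holds its "op" and its "data". carry_out: Moves the arm, as the interface text tells. Its arguments: {"type":"object","properties":{"deltas":{"type":"array","items":{"type":"array","items":{"type":"number"}}},"force":{"type":"number"}},"required":["deltas"]}

```bash
mkdir -p pics; cat > h.py <<'E'
import numpy as np, cv2
from workcell import manip, camera, ticket, boxes_of, outline_of
def pts(p, mask):
    f=240/np.tan(np.radians(p["vertical_fov"])/2); d=p["depth"]
    v,u=np.nonzero(mask&(d>0)); z=d[v,u]
    c=np.stack([(u-p["cx"])/f*z,(v-p["cy"])/f*z,z],1)
    return (c-p["t"])@p["R"], u, v
E
python3 - <<'E'
from h import *
o=manip.get_obs(); print({k:np.round(o[k],3) for k in("clock","position","ee_rot","joint_pos","grip_width")})
for n in("top","scene"):
    p=camera(n); cv2.imwrite(f"pics/{n}0.png",p["img"][:,:,::-1])
    for q in("brush_wrong_mid","brush_good_mid","rest_dish","near_tin"):
        print(n,q,[(np.round(b["position"],3),round(b["conf"],2)) for b in boxes_of(q,p)[:3]])
    X,u,v=pts(p,p["depth"]>0)
    hsv=cv2.cvtColor(p["img"],cv2.COLOR_RGB2HSV)[v,u]
    red=((hsv[:,0]<8)|(hsv[:,0]>172))&(hsv[:,1]>140)&(hsv[:,2]>60)&(X[:,2]>.03)&(X[:,2]<.09)
    print(red.sum(), X[red].min(0),X[red].max(0))
E
```

```text
{'clock': np.float64(0.0), 'position': array([0.186, 0.596, 0.252]), 'ee_rot': array([ 0.15 ,  0.989, -0.001, -0.   ]), 'joint_pos': array([-1.292,  0.333, -0.065,  1.461,  0.022,  1.35 , -0.089]), 'grip_width': np.float64(1.001)}
top brush_wrong_mid [(array([ 0.618, -0.09 ,  0.062]), 0.71)]
top brush_good_mid [(array([ 0.518, -0.107,  0.061]), 0.63)]
top rest_dish [(array([ 0.549, -0.072,  0.006]), 0.76)]
top near_tin [(array([ 0.548, -0.072,  0.005]), 0.65), (array([ 0.69 , -0.002,  0.07 ]), 0.58)]
829 [ 0.51793516 -0.43777581  0.03001654] [0.7945773  0.00134971 0.08881323]
scene brush_wrong_mid [(array([ 0.616, -0.089,  0.063]), 0.7)]
scene brush_good_mid [(array([ 0.511, -0.109,  0.058]), 0.79)]
scene rest_dish [(array([ 0.535, -0.081,  0.006]), 0.86)]
scene near_tin [(array([ 0.678, -0.009,  0.067]), 0.92)]
358 [ 0.41478599 -0.44428166  0.03269242] [0.76610454 0.34321575 0.06681435]
```

View pics/top0.png

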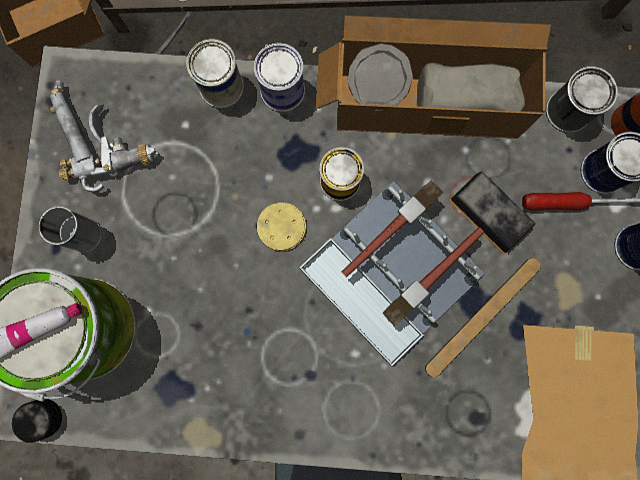

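```bash
python3 - <<'E'
from h import *
for n in("top","scene"):
    p=camera(n)
    for q in("brush_wrong_mid","brush_good_mid","near_tin","rest_dish"):
        for r in outline_of(q,p)[:2]:
            X,u,v=pts(p,r["region"]); 
            if q!="rest_dish":
                k=X[:,2]>(.045); X,u,v=X[k],u[k],v[k]
            if len(X)<10: continue
            (c,s,a)=cv2.minAreaRect(X[:,:2].astype(np.float32))
            col=p["img"][v,u].astype(int); red=(col[:,0]>1.8*col[:,1])
            print(n,q,round(r["conf"],2),len(X),np.round(c,3),np.round(s,3),round(a,1),"z",np.round(np.percentile(X[:,2],[5,50,95]),3),"red",red.sum(),np.round(X[red].mean(0),3) if red.any() else "", "px",u.min(),u.max(),v.min(),v.max())
E
```

```text
top brush_wrong_mid 0.74 1450 [ 0.606 -0.07 ] [0.026 0.188] 41.0 z [0.056 0.061 0.064] red 380 [ 0.583 -0.047  0.059] px 342 441 182 275
top brush_good_mid 0.87 1673 [ 0.54  -0.131] [0.028 0.187] 42.4 z [0.056 0.061 0.064] red 417 [ 0.56  -0.154  0.058] px 383 483 228 325
top brush_good_mid 0.44 1250 [ 0.557 -0.084] [0.186 0.143] 42.6 z [0.046 0.05  0.075] red 13 [ 0.567 -0.025  0.056] px 341 479 186 325
top near_tin 0.57 1587 [ 0.692 -0.002] [0.062 0.063] 88.4 z [0.061 0.071 0.076] red 32 [0.674 0.003 0.058] px 320 363 148 193
top rest_dish 0.86 14341 [ 0.55  -0.076] [0.201 0.201] 41.9 z [0.001 0.004 0.049] red 7 [ 0.597 -0.056  0.058] px 301 482 183 365
scene brush_wrong_mid 0.57 1200 [ 0.608 -0.069] [0.052 0.187] 32.5 z [0.053 0.059 0.063] red 177 [ 0.579 -0.053  0.055] px 320 431 223 251
scene brush_good_mid 0.76 1426 [ 0.538 -0.131] [0.034 0.188] 40.9 z [0.053 0.059 0.063] red 188 [ 0.553 -0.159  0.056] px 332 450 271 301
scene near_tin 0.89 1058 [ 0.69  -0.002] [0.063 0.062] 27.2 z [0.049 0.07  0.075] red 30 [ 0.674 -0.024  0.054] px 345 380 171 207
scene rest_dish 0.92 10844 [ 0.56  -0.067] [0.235 0.204] 41.4 z [0.001 0.003 0.049] red 2 [ 0.54  -0.077  0.052] px 293 438 213 348
```

The top view shows the wrong brush from handle end (345,273) by the dish to bristles (425,195). The good brush's bristles are over the dish at (400,305), and the tin is at (342,172). The measured centres are 90 mm apart and the tin is 155 mm off the centre line, which agrees with the sizes given. Next I check that the travel path is clear.

```bash
python3 - <<'E'
from h import *
A=[]
for n in("top","scene"):
    p=camera(n); A.append(pts(p,p["depth"]>0)[0])
X=np.vstack(A)
a=np.array([.186,.596]);b=np.array([.606,-.07])
for k in range(9):
    c=a+(b-a)*k/8; m=(np.hypot(*(X[:,:2]-c).T)<.12)&(X[:,2]<.24)
    print(c.round(3), np.percentile(X[m,2],[50,99,99.9]).round(3) if m.any() else None, m.sum())
o=manip.get_obs(); 
from scipy.spatial.transform import Rotation as R
M=R.from_quat(o["ee_rot"]).as_matrix(); print(M.round(3)); print("tool delta mm to brush, z .20:",(M.T@(np.array([.606,-.07,.20])-o["position"])*1000).round(1))
E
```

```text
[0.186 0.596] [-0.94  -0.931 -0.928] 2735
[0.238 0.513] [-0.386  0.039  0.041] 7166
[0.291 0.43 ] [-0.001  0.157  0.16 ] 20073
[0.344 0.346] [0.001 0.158 0.161] 37218
[0.396 0.263] [0.    0.158 0.168] 43591
[0.448 0.18 ] [-0.     0.003  0.005] 32396
[0.501 0.097] [0.    0.02  0.058] 32074
[0.554 0.013] [0.002 0.07  0.077] 32343
[ 0.606 -0.07 ] [0.004 0.074 0.077] 31876
[[-0.955  0.297  0.   ]
 [ 0.297  0.955  0.   ]
 [ 0.     0.    -1.   ]]
tool delta mm to brush, z .20: [-599.4 -511.7   53.3]
```

Call:
{"op": "carry_out", "data": {"deltas": [[-1, -0.85, 0, 0, 1], [-1, -0.85, 0, 0, 1], [-1, -0.85, 0, 0, 1], [-1, -0.85, 0, 0, 1]]}}

```text
clock: 1.6
position: [0.2943, 0.4268, 0.2539]
ee_rot: [0.154, 0.988, 0.0, 0.001]
ft_force: [-0.8, 0.7, -0.4]
grip_width: 0.997
grasp_force: 0.0
```

Call:
{"op": "carry_out", "data": {"deltas": [[-1, -0.85, 0, 0, 1], [-1, -0.85, 0, 0, 1], [-1, -0.85, 0, 0, 1], [-1, -0.85, 0, 0, 1]]}}

```text
clock: 2.1
position: [0.3985, 0.2609, 0.2537]
ee_rot: [0.153, 0.988, 0.0, 0.0]
ft_force: [-1.4, 1.1, -0.7]
grip_width: 1.001
grasp_force: 0.0
```

Call:
{"op": "carry_out", "data": {"deltas": [[-1, -0.85, 0, 0, 1], [-1, -0.85, 0, 0, 1], [-1, -0.85, 0, 0, 1], [-1, -0.85, 0, 0, 1]]}}

```text
clock: 2.6
position: [0.5033, 0.0947, 0.2535]
ee_rot: [0.153, 0.988, -0.0, 0.001]
ft_force: [-0.0, 1.5, -0.2]
grip_width: 1.0
grasp_force: 0.0
```

Call:
{"op": "carry_out", "data": {"deltas": [[-1, -0.85, 0.1, 0.3, 1], [-1, -0.85, 0.2, 0.6, 1], [-1, -0.85, 0.35, 1, 1], [-1, -0.85, 0.35, 1, 1], [-1, -0.85, 0.35, 1, 1]]}}

```text
clock: 3.22
position: [0.6071, -0.0676, 0.1997]
ee_rot: [0.4, 0.916, -0.0, -0.001]
ft_force: [1.0, 1.1, 0.3]
grip_width: 1.003
grasp_force: 0.0
```

```bash
cat > m.py <<'E'
from h import *
from scipy.spatial.transform import Rotation as R
import sys
o=manip.get_obs(); M=R.from_quat(o["ee_rot"]).as_matrix(); P=o["position"]
print("tcp",np.round(P,4),"yaw of tool y",np.degrees(np.arctan2(M[1,1],M[0,1])).round(1),"J7",np.round(o["joint_pos"],2))
for n in sys.argv[2:]:
    p=camera(n); cv2.imwrite(f"pics/{n}{sys.argv[1]}.png",p["img"][:,:,::-1])
    for r in outline_of("brush_wrong_mid",p)[:2]:
        X,u,v=pts(p,r["region"]); k=X[:,2]>.045; X=X[k]
        if len(X)<20: continue
        c,s,a=cv2.minAreaRect(X[:,:2].astype(np.float32)); C=np.array([*c,np.median(X[:,2])])
        d=np.linalg.svd((X-X.mean(0))[:,:2],full_matrices=False)[2][0]
        print(n,round(r["conf"],2),"c",C.round(4),"size",np.round(s,3),"axis deg",np.degrees(np.arctan2(d[1],d[0])).round(1),"z",np.percentile(X[:,2],[2,98]).round(3),"tool delta mm",((C-P)@M*1000).round(1))
E
python3 m.py 1 wrist top
```

```text
tcp [ 0.6071 -0.0676  0.1997] yaw of tool y 42.8 J7 [-0.42  0.37  0.58  1.6  -0.21  1.24  0.94]
top 0.65 c [ 0.5635 -0.0244  0.0577] size [0.012 0.065] axis deg 133.1 z [0.054 0.061] tool delta mm [ 61.1  -2.5 142.1]
```

View wrist.

View pics/wrist1.png

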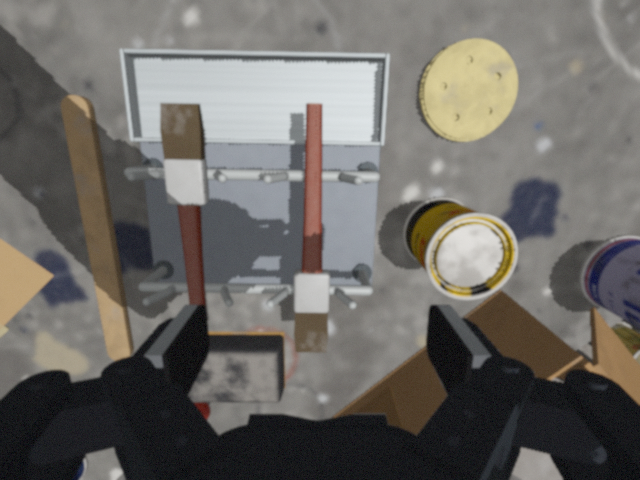

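```bash
python3 - <<'E'
from h import *
from scipy.spatial.transform import Rotation as R
o=manip.get_obs(); M=R.from_quat(o["ee_rot"]).as_matrix(); P=o["position"]
p=camera("wrist"); X,u,v=pts(p,p["depth"]>0); c=p["img"][v,u].astype(int)
k=(X[:,2]>.048)&(X[:,2]<.072)&(np.hypot(*(X[:,:2]-P[:2]).T)<.14)
T=(X[k]-P)@M*1000; red=c[k][:,0]>1.7*c[k][:,1]
for x in range(-100,101,10):
    s=(abs(T[:,0]-x)<5)&(abs(T[:,1])<25)
    if s.sum()>3: print(x,s.sum(),"y",np.percentile(T[s,1],[3,97]).round(1),"z",(.1997-np.median(T[s,2])/1000).round(3),"red",red[s].mean().round(2))
E
```

```text
-100 6 y [-17.5  -7.9] z 0.056 red 0.0
-90 317 y [-19.8   4. ] z 0.058 red 0.0
-80 361 y [-20.    4.7] z 0.059 red 0.0
-70 380 y [-19.7   4.7] z 0.059 red 0.0
-60 365 y [-19.4   5.3] z 0.059 red 0.0
-50 532 y [-20.2  19.9] z 0.06 red 0.0
-40 551 y [-19.9  20.8] z 0.06 red 0.0
-30 494 y [-19.1   6. ] z 0.059 red 0.0
-20 252 y [-13.8   0.7] z 0.058 red 0.11
-10 255 y [-12.9   0.6] z 0.058 red 0.12
0 253 y [-12.8   0.6] z 0.057 red 0.14
10 245 y [-11.9   0.6] z 0.057 red 0.12
20 242 y [-11.8   0.6] z 0.057 red 0.04
30 249 y [-11.7   0.6] z 0.056 red 0.03
40 472 y [-22.9  20.4] z 0.056 red 0.01
50 364 y [-22.9  21.6] z 0.056 red 0.02
60 254 y [-10.7   0.6] z 0.055 red 0.04
70 252 y [-9.9  1.2] z 0.055 red 0.02
80 255 y [-9.8  1.2] z 0.055 red 0.0
90 215 y [-9.7  1.2] z 0.055 red 0.0
```

The wrist view shows the wrong brush's red handle running from (315,105) to (313,270) between the forks, with its bristles at (312,330). The tin at (470,255) and the good brush at (190,200) are clear of the finger paths. I'm going down now.

Call:
{"op": "carry_out", "data": {"deltas": [[-0.02, -0.03, 0.3, 0, 1], [-0.02, -0.03, 0.55, 0, 1], [-0.02, -0.03, 0.75, 0, 1], [-0.02, -0.03, 0.88, 0, 1], [-0.02, -0.03, 0.95, 0, 1], [-0.02, -0.03, 0.95, 0, 1]]}}

```text
clock: 4.22
position: [0.6059, -0.0736, 0.0584]
ee_rot: [0.401, 0.916, 0.0, -0.0]
ft_force: [0.3, -0.1, 0.5]
grip_width: 1.001
grasp_force: 0.0
```

Call:
{"op": "carry_out", "data": {"deltas": [[0, 0, 0, 0, -0.2], [0, 0, 0, 0, -0.5], [0, 0, 0, 0, -0.8], [0, 0, 0, 0, -1], [0, 0, 0, 0, -1], [0, 0, 0, 0, -1], [0, 0, 0, 0, -1], [0, 0, 0, 0, -1]], "force": 40}}

```text
clock: 5.22
position: [0.6059, -0.0738, 0.0585]
ee_rot: [0.401, 0.916, 0.0, 0.0]
ft_force: [-1.2, -0.7, 5.3]
grip_width: 0.163
grasp_force: 39.2
```

Call:
{"op": "carry_out", "data": {"deltas": [[0, 0, -0.1, 0, -1], [0, 0, -0.25, 0, -1], [0, 0, -0.45, 0, -1], [0, 0, -0.65, 0, -1], [0, 0, -0.8, 0, -1], [0, 0, -0.8, 0, -1], [0, 0, -0.8, 0, -1]]}}

```text
clock: 6.1
position: [0.6054, -0.0736, 0.1777]
ee_rot: [0.401, 0.916, -0.0, -0.0]
ft_force: [0.5, -0.2, -1.4]
grip_width: 0.166
grasp_force: 39.1
```

```bash
python3 m.py 2 wrist scene
```

```text
tcp [ 0.6054 -0.0736  0.1777] yaw of tool y 42.7 J7 [-0.41  0.39  0.58  1.63 -0.23  1.2   0.96]
wrist 0.86 c [ 0.5836 -0.0501  0.1774] size [0.021 0.131] axis deg -47.5 z [0.174 0.181] tool delta mm [32.1 -0.   0.3]
scene 0.75 c [ 0.5901 -0.0844  0.1768] size [0.056 0.188] axis deg 131.6 z [0.17  0.181] tool delta mm [  2.5 -18.5   0.9]
```

View pics/scene2.png

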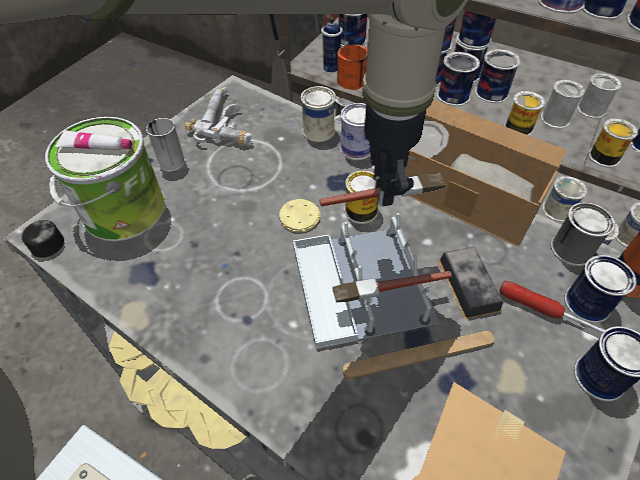

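The scene view shows the brush held level, with its handle end at (322,202) and bristles at (430,185), clear above the rest. The good brush and the tin have not moved. I'll turn it 180° in six steps of 30°.

Call:
{"op": "carry_out", "data": {"deltas": [[0, 0, 0, 0.3, -1], [0, 0, 0, 0.6, -1], [0, 0, 0, 0.9, -1], [0, 0, 0, 1, -1]]}}

```text
clock: 6.8
position: [0.6056, -0.0737, 0.1777]
ee_rot: [0.626, 0.78, -0.0, -0.0]
ft_force: [0.4, 0.5, 0.0]
grip_width: 0.167
grasp_force: 39.1
```

Call:
{"op": "carry_out", "data": {"deltas": [[0, 0, 0, 0.3, -1], [0, 0, 0, 0.6, -1], [0, 0, 0, 0.9, -1], [0, 0, 0, 1, -1]]}}

```text
clock: 7.3
position: [0.6056, -0.0737, 0.1777]
ee_rot: [0.806, 0.591, -0.0, -0.0]
ft_force: [-0.1, -0.2, 0.4]
grip_width: 0.161
grasp_force: 39.1
```

Call:
{"op": "carry_out", "data": {"deltas": [[0, 0, 0, 0.3, -1], [0, 0, 0, 0.6, -1], [0, 0, 0, 0.9, -1], [0, 0, 0, 1, -1]]}}

```text
clock: 7.8
position: [0.6056, -0.0737, 0.1777]
ee_rot: [0.932, 0.363, -0.0, 0.0]
ft_force: [-0.3, 0.2, -1.2]
grip_width: 0.164
grasp_force: 39.1
```

Call:
{"op": "carry_out", "data": {"deltas": [[0, 0, 0, 0.3, -1], [0, 0, 0, 0.6, -1], [0, 0, 0, 0.9, -1], [0, 0, 0, 1, -1]]}}

```text
clock: 8.3
position: [0.6056, -0.0736, 0.1777]
ee_rot: [0.994, 0.109, -0.0, 0.0]
ft_force: [-0.1, 0.1, 0.3]
grip_width: 0.165
grasp_force: 39.1
```

Call:
{"op": "carry_out", "data": {"deltas": [[0, 0, 0, 0.3, -1], [0, 0, 0, 0.6, -1], [0, 0, 0, 0.9, -1], [0, 0, 0, 1, -1]]}}

```text
clock: 8.8
position: [0.6056, -0.0736, 0.1777]
ee_rot: [0.988, -0.152, -0.0, 0.0]
ft_force: [0.3, -0.8, -1.0]
grip_width: 0.159
grasp_force: 39.1
```

Call:
{"op": "carry_out", "data": {"deltas": [[0, 0, 0, 0.3, -1], [0, 0, 0, 0.6, -1], [0, 0, 0, 0.9, -1], [0, 0, 0, 1, -1], [0, 0, 0, 1, -1], [0, 0, 0, 1, -1]]}}

```text
clock: 9.55
position: [0.6057, -0.0737, 0.1781]
ee_rot: [0.916, -0.4, -0.0, 0.0]
ft_force: [-0.2, 0.3, -0.3]
grip_width: 0.164
grasp_force: 39.1
```

```bash
python3 m.py 3 wrist scene
```

```text
tcp [ 0.6057 -0.0737  0.1781] yaw of tool y -137.2 J7 [-0.81  0.65  1.23  1.64 -0.63  1.31 -1.87]
wrist 0.56 c [ 0.6258 -0.0986  0.1777] size [0.021 0.131] axis deg 132.5 z [0.174 0.182] tool delta mm [31.9  2.2  0.3]
wrist 0.54 c [ 0.5593 -0.1233  0.0591] size [0.072 0.168] axis deg 131.8 z [0.053 0.063] tool delta mm [  4.8  67.7 119. ]
scene 0.76 c [ 0.6578 -0.0597  0.1794] size [0.121 0.239] axis deg 134.9 z [0.171 0.183] tool delta mm [ 25.1 -47.7  -1.4]
```

View pics/wrist3.png

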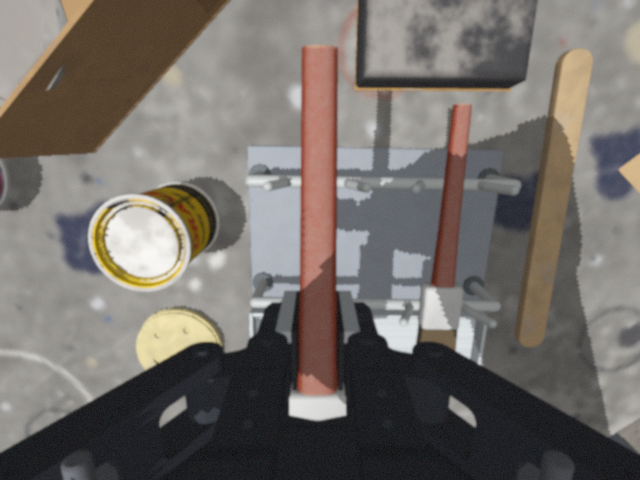

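View pics/scene3.png

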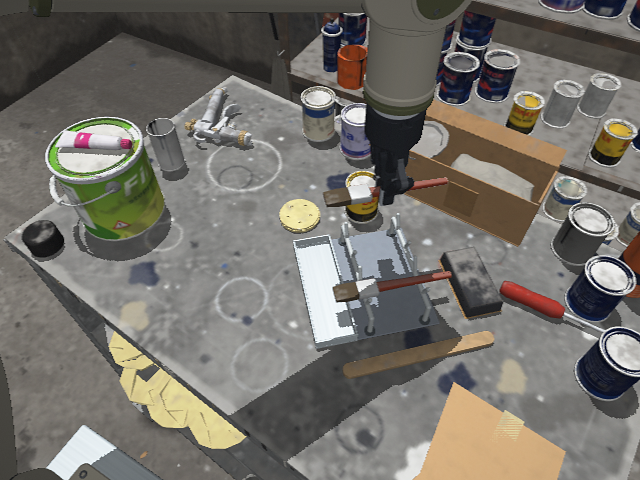

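The brush is turned: its handle end is now away from the dish at (318,50) and its bristles point to the dish. The ferrule has only a few mm of play in its fork, so I'll measure the prong positions relative to the brush.

```bash
python3 - <<'E'
from h import *
from scipy.spatial.transform import Rotation as R
o=manip.get_obs(); M=R.from_quat(o["ee_rot"]).as_matrix(); P=o["position"]
for n in("wrist","top","scene"):
    p=camera(n); X,u,v=pts(p,p["depth"]>0)
    T=(X-P)@M*1000; z=X[:,2]*1000
    for f in(-45,45):
        for lo,hi in((50,58),(58,66),(66,80)):
            k=(abs(T[:,0]-f-2)<14)&(abs(T[:,1])<45)&(z>lo)&(z<hi)
            y=np.sort(T[k,1])
            if len(y)<4: continue
            g=np.split(y,np.nonzero(np.diff(y)>5)[0]+1)
            print(n,f,(lo,hi),"x",T[k,0].mean().round(1),[(round(a[0],1),round(a[-1],1),len(a)) for a in g])
    k=(z>150)&(z<200)&(abs(T[:,1])<30)&(T[:,0]>28)&(T[:,0]<110)
    if k.sum()>20: print(n,"handle x",np.percentile(T[k,0],[1,99]).round(1),"y near/far",[np.percentile(T[k&(abs(T[:,0]-x)<8),1],[3,97]).round(1) for x in(40,85)])
    k=(z>150)&(z<200)&(abs(T[:,1])<30)&(T[:,0]<-28)&(T[:,0]>-110)
    if k.sum()>20: print(n,"bristle x",np.percentile(T[k,0],[1,99]).round(1),"y",[np.percentile(T[k&(abs(T[:,0]-x)<8),1],[3,97]).round(1) for x in(-45,-80)])
E
```

```text
wrist -45 (50, 58) x -46.5 [(np.float64(-40.6), np.float64(-38.4), 3), (np.float64(36.6), np.float64(40.3), 2)]
wrist 45 (50, 58) x 42.8 [(np.float64(-44.2), np.float64(-44.2), 1), (np.float64(-36.8), np.float64(-33.5), 3), (np.float64(-22.2), np.float64(-13.5), 44), (np.float64(19.1), np.float64(22.8), 39), (np.float64(43.4), np.float64(43.4), 1)]
wrist 45 (58, 66) x 42.7 [(np.float64(-24.7), np.float64(-19.5), 62), (np.float64(21.2), np.float64(27.0), 64)]
wrist 45 (66, 80) x 42.5 [(np.float64(-31.5), np.float64(-23.1), 140), (np.float64(24.3), np.float64(33.6), 141)]
wrist handle x [28.7 96.5] y near/far [array([-4.7,  6.9]), array([-3.9,  6.7])]Traceback (most recent call last):
  File "<stdin>", line 17, in <module>
    return _quantile_unchecked(
        a, q, axis, out, overwrite_input, method, keepdims, weights)
    return _ureduce(a,
                    func=_quantile_ureduce_func,
    ...<5 lines>...
                    overwrite_input=overwrite_input,
                    method=method)
    r = func(a, **kwargs)
    result = _quantile(arr,
                       quantiles=q,
    ...<2 lines>...
                       out=out,
                       weights=wgt)
    slices_having_nans = np.isnan(arr[-1, ...])
                                  ~~~^^^^^^^^^
IndexError: index -1 is out of bounds for axis 0 with size 0
```

Call:
{"op": "carry_out", "data": {"deltas": [[-0.03, 0, 0.1, 0, -1], [-0.03, 0, 0.25, 0, -1], [-0.03, 0, 0.4, 0, -1], [-0.03, 0, 0.5, 0, -1], [-0.03, 0, 0.56, 0, -1], [-0.03, 0, 0.6, 0, -1], [-0.03, 0, 0.6, 0, -1]]}}

```text
clock: 10.68
position: [0.6028, -0.0705, 0.0882]
ee_rot: [0.916, -0.401, 0.0, -0.0]
ft_force: [0.1, 0.3, -0.1]
grip_width: 0.162
grasp_force: 39.1
```

```bash
python3 - <<'E'
from h import *
p=camera("wrist"); cv2.imwrite("pics/w4.png",p["img"][:,:,::-1])
p=camera("scene"); cv2.imwrite("pics/s4.png",cv2.resize(p["img"][150:360,270:490,::-1],None,fx=2.7,fy=2.7,interpolation=cv2.INTER_CUBIC))
E
```

```text
(no output)
```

View pics/s4.png

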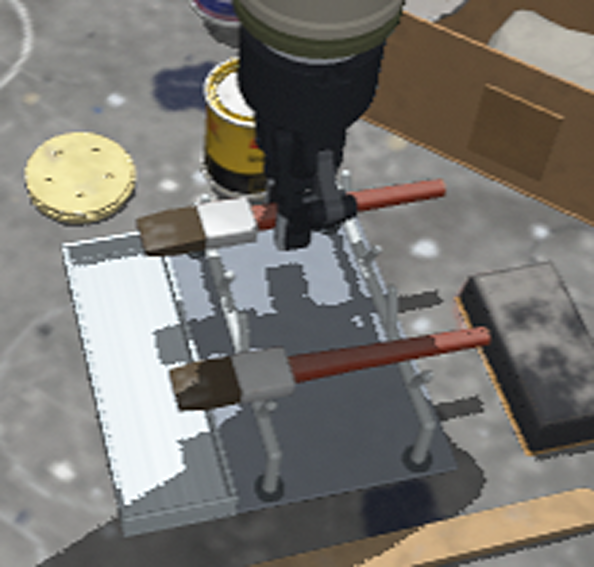

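The brush is just above the forks, with its ferrule at (225,225) over the dish-side fork and bristles at (170,230) over the dish. The force reading shows no contact. I'll lower it the last 29 mm slowly.

Call:
{"op": "carry_out", "data": {"deltas": [[0, 0, 0.05, 0, -1], [0, 0, 0.1, 0, -1], [0, 0, 0.14, 0, -1], [0, 0, 0.17, 0, -1], [0, 0, 0.19, 0, -1], [0, 0, 0.19, 0, -1]]}}

```text
clock: 11.52
position: [0.6027, -0.0705, 0.0596]
ee_rot: [0.916, -0.401, -0.0, 0.0]
ft_force: [-0.2, -0.0, -0.5]
grip_width: 0.16
grasp_force: 39.1
```

Call:
{"op": "carry_out", "data": {"deltas": [[0, 0, 0.007, 0, -0.7], [0, 0, 0.007, 0, -0.4], [0, 0, 0.007, 0, 0], [0, 0, 0.007, 0, 0.4], [0, 0, 0.007, 0, 0.4], [0, 0, 0.007, 0, 0.4]]}}

```text
clock: 12.28
position: [0.6027, -0.0704, 0.0588]
ee_rot: [0.916, -0.401, -0.0, -0.0]
ft_force: [-0.4, -0.5, 0.6]
grip_width: 0.704
grasp_force: 0.0
```

Call:
{"op": "carry_out", "data": {"deltas": [[0, 0, -0.1, 0, 0.4], [0, 0, -0.3, 0, 0.4], [0, 0, -0.6, 0, 0.4], [0, 0, -1, 0, 0.4], [0, 0, -1, 0, 0.4], [0, 0, -1, 0, 0.4]]}}

```text
clock: 13.02
position: [0.6026, -0.0703, 0.2091]
ee_rot: [0.916, -0.401, 0.0, -0.0]
ft_force: [0.3, 0.3, -0.5]
grip_width: 0.699
grasp_force: 0.0
```

```bash
python3 m.py 5 wrist top; python3 - <<'E'
from h import *
p=camera("scene")
for q in("brush_wrong_mid","brush_good_mid","near_tin"):
    for r in outline_of(q,p)[:1]:
        X,_,_=pts(p,r["region"]); X=X[X[:,2]>.045]; c,s,a=cv2.minAreaRect(X[:,:2].astype(np.float32)); print(q,np.round(c,3),np.round(s,3),np.percentile(X[:,2],[5,50,95]).round(3))
cv2.imwrite("pics/s5.png",cv2.resize(p["img"][150:360,270:490,::-1],None,fx=2.7,fy=2.7,interpolation=cv2.INTER_CUBIC))
E
```

```text
tcp [ 0.6026 -0.0703  0.2091] yaw of tool y -137.3 J7 [-0.84  0.62  1.26  1.62 -0.6   1.35 -1.89]
wrist 0.84 c [ 0.605  -0.0723  0.06  ] size [0.028 0.188] axis deg 131.9 z [0.055 0.063] tool delta mm [  3.   -0.3 149.1]
top 0.3 c [0.6408 0.0154 0.0713] size [0.059 0.174] axis deg 170.9 z [0.052 0.077] tool delta mm [-37.1 -86.1 137.9]
brush_wrong_mid [ 0.597 -0.078] [0.043 0.188] [0.053 0.059 0.063]
brush_good_mid [ 0.537 -0.133] [0.028 0.189] [0.054 0.059 0.063]
near_tin [ 0.69  -0.002] [0.064 0.062] [0.049 0.07  0.075]
```

View pics/wrist5.png

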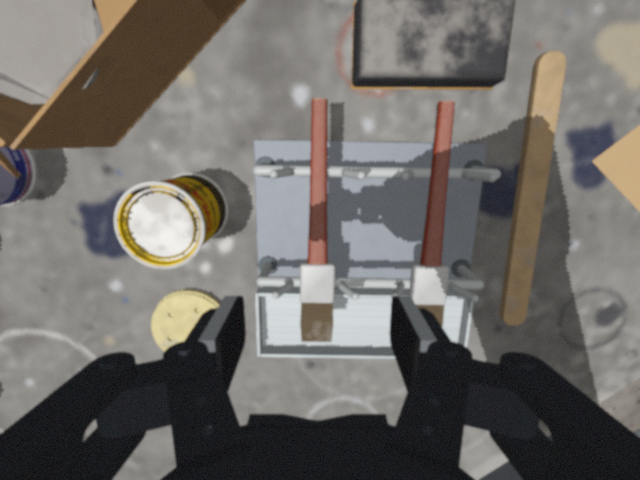

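View pics/s5.png

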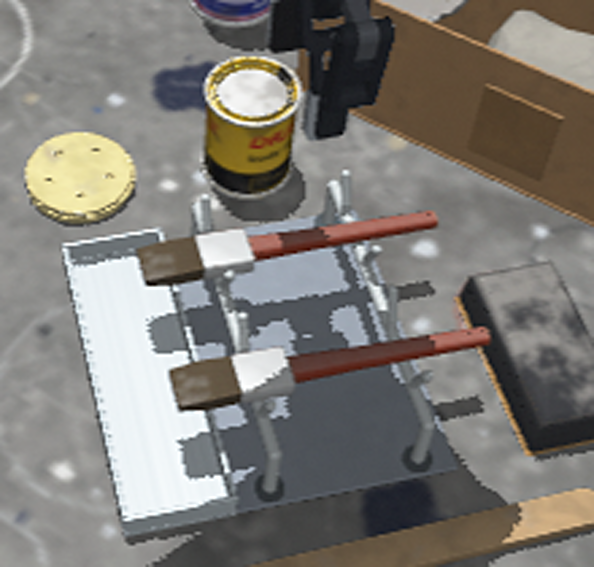

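Both views show the turned brush lying level in both forks with its bristles over the dish, ferrule at (317,283) and handle at (318,180) in the wrist view. The measured centre is within a few mm of its place, the other brush and the tin have not moved, and the gripper is clear.

```bash
python3 -c "
from workcell import ticket
print(ticket.hand_in())"
```

```text
the job is handed in; nothing more can be done
None
```

I turned the wrong-way brush end for end and laid it back in both forks of its own place, bristles over the dish. In the last pictures the other brush and the tin had not moved, and I handed the job in at about 13 s; no verdict came back.

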